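# Seal the storage canisters

## Robot

A 6-joint arm with a two-finger parallel gripper is mounted at the origin on a cart in front of the work surface, level with it; the furniture and walls round the work are solid. World frame = base frame: x ahead of the robot, y to its left, z up, the work surface at z = 0. Lengths are in m, angles in rad, forces in N, time in s.
With the tool pointing down it reaches from about 0.425 to 0.95 m from the base axis. Payload 3.5 kg.
Tool frame: the origin (TCP) lies on the centre line of the jaws, within the pads' length; the fingertips stand 8 mm ahead of it and the grasp point (between the pads) lies 11 mm behind it; z points along the fingers, y is the line along which they close (so a half turn about z gives the same grasp; the last joint's range is limited). The gripper opens to 85 mm and grips with 20 to 120 N. Pads are 22 mm wide; open, the fingers measure 114 mm over their backs; the gripper's body (76 mm by 85 mm) begins 54 mm behind the grasp point. The pads swing forward as they close: fully open they stand 13 mm farther back than shut.
Start: joints at [1.003, 0.286, 1.577, -0, 1.279, -0.15], TCP at [0.274, 0.617, 0.239] pointing down, gripper open.
Joint ranges: [-2.77, 2.77], [-0.9, 2.22], [0.21, 2.48], [-1.53, 4.67], [0.24, 2.81], [-2.84, 2.84]. Speed limits (rad/s): [2.79, 2.79, 3.14, 3.14, 3.14, 3.14].

## Interface

Orientations are given as a unit quaternion [x, y, z, w].
In Python, from plant import ctrl gives the robot as it stands. The module is installed in compiled form; this text tells all that it offers.
- The arm moves only by the tool send_rows, never from a script. Its argument "steps" is a list of rows, each a list of 5 numbers: the shift along the tool's x, y, z in m, then the turn about the tool's z in degrees, then the opening, from -1 (shut) to 1 (fully open). A call has 1 to 12 rows; each row is the pose to reach, as a shift and turn from the pose commanded when the call began, along the tool's axes at that moment; what a row does not reach only later rows make up. A row lasts 1/10 s, in which the tool goes at most 50 mm and 8.59 degrees, less where a joint would pass 70% of its speed; a pose out of reach is approached as far as the arm can. A call with a gripper value outside its range is refused whole. The fingers move at their own pace and stop on an object; "squeeze" is the grip in N (left out, the last holds). Time passes only in rows, so rows that repeat a pose let the fingers close. It gives the time, the measured TCP pose, the force, the opening and the grip force at its end, in the units of the state.
- ctrl.get_state(): the state, without advancing time (a new reading comes with each control period).
- ctrl.read_camera(name): name is "scene" or "top" or "wrist"; returns the picture (400x640x3 uint8, red, green, blue); there is no depth.
- ctrl.calibration(name): a dict with "intrinsics" (3x3 intrinsics, pixels), "k1" (the pictures are not rectified: a ray, as slopes to the right and down, at radius r is drawn at 1 + k1 r^2 times it, then the intrinsics apply), "extrinsics" (4x4, takes a point from world to camera coordinates); the wrist camera has in their place "tool_from_camera" (4x4, takes a point from camera to tool coordinates, whose origin is the TCP and whose axes are the flange's). Camera axes: x right, y up, looking along -z (the intrinsics and any distortion apply to the point x, -y, -z); pixel columns grow to the right and rows downward; lengths in m; the calibration is good to about 2 mm. A picture is of the moment at which its call begins: read the wrist's pose just before it. calibration takes no time and is no camera call.
- ctrl.sign_off(): hands the job in; it is judged then, once.
The state is a dict: "time": time; "qpos": joint angles; "dq": joint speeds; "joint_efforts": joint torques, N m; "eef_pos": TCP position; "tcp_rot": TCP orientation; "contact_force": force on the tool from outside, world axes, zero at the start; "wrist_torque": the same for the moment, N m; "opening": opening from 0.0 (shut) to 1.0 (fully open); "finger_force": force on a finger pad.
Only numpy, scipy, OpenCV 4.12 (cv2) and the standard library are available. Lean on these libraries where they do the work, as an engineer would, in place of code of your own. Each camera call takes 0.05 s, during which the arm holds its last target. There are 200 camera calls.

## Task

The three white storage canisters on the worktop have their lids on, but the round seal buttons in the lids are still standing up. With the fingertips, gently press each button fully down, one canister at a time: the tallest first, then the middle-height one, then the lowest. Do not lift, tip or push the canisters about, and leave everything else where it stands.

Things in the scene. Friction and masses are not known exactly. Their poses are not given: they have to be found in the camera images.
- tall: the tallest of three loose storage canisters of one set: square with rounded edges, 76 x 76 mm, white plastic with a grey lid, lid top 130 mm above its underside, 150 mm to the top of the raised button. Origin: centre of the underside; z up along its axis, x and y square to its sides.
- tall_press (a point): centre of the top face of the round white press-down seal button (44 mm across, with a 28 mm grey disc on its top) in the middle of the lid of the tallest canister; moves with the button: 20 mm above the lid when up, 10 mm above it when fully down. It sits in a black soft silicone collar, 51 mm across and 9 mm high.
- tall_button (a joint): travel in metres of the seal button of the tallest canister: 0 = up (unsealed, as at the start), 0.010 = fully down (sealed). It slides straight down against about 3 N of friction, has no spring, and stays where it is left. At the end of its travel it meets a cushion: the collar gives another 8 mm at 2.5 N per mm under the push and springs back, then it is rigid.
- middle: the middle-height of three loose storage canisters of one set: square with rounded edges, 76 x 76 mm, white plastic with a grey lid, lid top 100 mm above its underside, 120 mm to the top of the raised button. Origin: centre of the underside; z up along its axis, x and y square to its sides.
- middle_press (a point): centre of the top face of the round white press-down seal button (44 mm across, with a 28 mm grey disc on its top) in the middle of the lid of the middle-height canister; moves with the button: 20 mm above the lid when up, 10 mm above it when fully down. It sits in a black soft silicone collar, 51 mm across and 9 mm high.
- middle_button (a joint): travel in metres of the seal button of the middle-height canister: 0 = up (unsealed, as at the start), 0.010 = fully down (sealed). It slides straight down against about 3 N of friction, has no spring, and stays where it is left. At the end of its travel it meets a cushion: the collar gives another 8 mm at 2.5 N per mm under the push and springs back, then it is rigid.
- low: the lowest of three loose storage canisters of one set: square with rounded edges, 76 x 76 mm, white plastic with a grey lid, lid top 70 mm above its underside, 90 mm to the top of the raised button. Origin: centre of the underside; z up along its axis, x and y square to its sides.
- low_press (a point): centre of the top face of the round white press-down seal button (44 mm across, with a 28 mm grey disc on its top) in the middle of the lid of the lowest canister; moves with the button: 20 mm above the lid when up, 10 mm above it when fully down. It sits in a black soft silicone collar, 51 mm across and 9 mm high.
- low_button (a joint): travel in metres of the seal button of the lowest canister: 0 = up (unsealed, as at the start), 0.010 = fully down (sealed). It slides straight down against about 3 N of friction, has no spring, and stays where it is left. At the end of its travel it meets a cushion: the collar gives another 8 mm at 2.5 N per mm under the push and springs back, then it is rigid.
- spice_a: bystander, to be left alone: loose spice jar, 42 mm across, 96 mm high. Origin: centre of the underside.
- spice_b: bystander, to be left alone: loose spice jar with a dark cap, 44 mm across, 96 mm high. Origin: centre of the underside.
- tin_tuna: bystander, to be left alone: loose flat round tin, 86 mm across, 40 mm high. Origin: centre of the underside.
- yoghurt_pot: bystander, to be left alone: loose yoghurt pot, 72 mm across, 71 mm high. Origin: centre of the underside. (At the back of the worktop, beyond x = 0.70, stand a fixed kettle, a mug and a box grater, up to 240 mm high; to the right, beyond y = -0.26, a full dish rack.)
- salt_shaker: bystander, to be left alone: loose salt shaker, 44 mm across, 90 mm high. Origin: centre of the underside.

How it is judged:
By the outcome, as a careful person would: the job done as asked, in the order asked, and still so for the second after the job is handed in, with the robot touching nothing.
It also fails if it takes over 45 s, if anything falls off the work surface, if the arm or the gripper's body presses on something with over 40 N, if the wrist force passes 120 N, or if a joint passes its speed limit or range.

## Working session

There is one attempt and no reset: what is moved stays moved. The work goes in short steps, Python scripts to look and compute and a tool call to move; the robot and the scene stay as the last step left them, time stands still between calls to the robot, and variables do not carry over. Pictures are saved under pics/ and viewed, at most 10 in all, crops included, and the job is handed in when it is done.

Besides the shell and the picture viewer there is one more tool, called after "Call:" as name(argument=value, ...), one argument or row to a line, values as JSON. send_rows: Moves the arm, as the interface text tells. Its arguments: {"type":"object","properties":{"steps":{"type":"array","items":{"type":"array","items":{"type":"number"}}},"squeeze":{"type":"number"}},"required":["steps"]}

```bash
mkdir -p pics; cat > h.py <<'E'
import numpy as np, cv2
from plant import ctrl
from scipy.spatial.transform import Rotation as R
def shot(cam,name):
    im=ctrl.read_camera(cam); cv2.imwrite(f'pics/{name}.png',im[:,:,::-1]); return im
def ray(cam,u,v,st=None):
    c=ctrl.calibration(cam);K=np.array(c['intrinsics']);k=c['k1']
    d=np.linalg.solve(K,[u,v,1.])[:2];s=d.copy()
    for _ in range(20): s=d/(1+k*(s@s))
    dc=np.array([s[0],-s[1],-1])
    if cam=='wrist':
        T=np.array(c['tool_from_camera']);W=np.eye(4);W[:3,:3]=R.from_quat(st['tcp_rot']).as_matrix();W[:3,3]=st['eef_pos'];M=W@T
    else: M=np.linalg.inv(np.array(c['extrinsics']))
    return M[:3,3],M[:3,:3]@dc
def atz(cam,u,v,z,st=None):
    o,d=ray(cam,u,v,st);return o+d*(z-o[2])/d[2]
E
python3 - <<'E'
from h import *
s=ctrl.get_state();print(s)
shot('top','top0');shot('scene','scene0')
E
```

```text
{'time': 0.0, 'qpos': array([ 1.00300804e+00,  2.87201018e-01,  1.57818051e+00,  1.05671739e-06,
        1.27858290e+00, -1.49992462e-01]), 'dq': array([ 1.67396023e-03,  3.05241243e-05,  1.18504975e-03,  3.91181164e-04,
       -3.06082627e-05, -1.01921713e-04]), 'joint_efforts': array([-4.86613080e-04, -4.05989707e+01, -2.92619258e+01, -2.58078717e-04,
        5.74844235e-03, -2.04865501e-06]), 'eef_pos': array([0.27350142, 0.61641227, 0.23792167]), 'tcp_rot': array([ 2.07381903e-01,  9.78259342e-01, -1.11015494e-03, -4.16999887e-04]), 'contact_force': array([-0.87395171, -0.22751312, -0.36762237]), 'wrist_torque': array([-0.07086321, -0.02584112,  0.00417408]), 'finger_force': 0.0, 'opening': 0.9992351204295422}
```

View pics/top0.png

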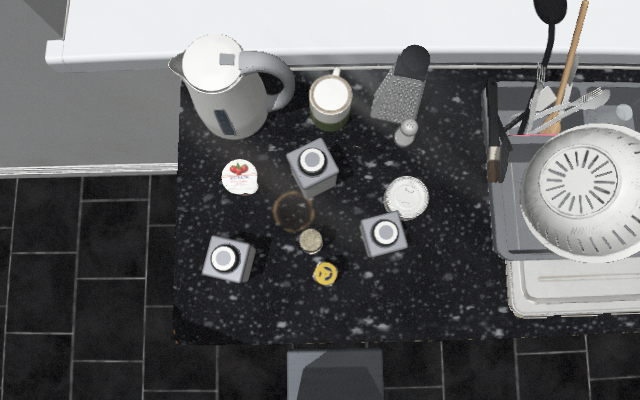

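View pics/scene0.png

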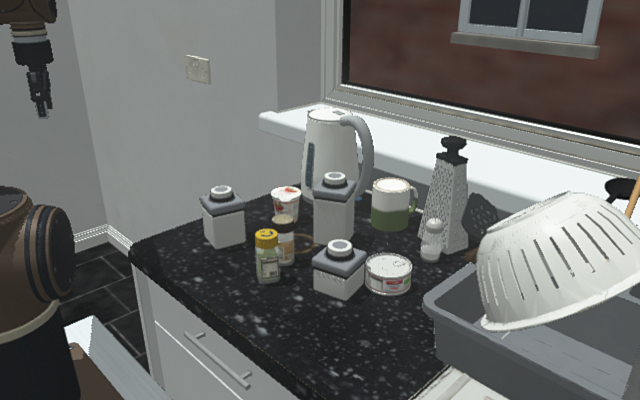

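Top view: tall button is at (313,160), middle at (224,258) and low at (385,232). In the scene view they are at (335,178), (222,190) and (340,245). The kettle and mug stand behind the tall one.

```bash
python3 - <<'E'
from h import *
for n,t,s,z in [('tall',(313,160),(335,178),.15),('mid',(224,258),(222,190),.12),('low',(385,232),(340,245),.09)]:
    o1,d1=ray('top',*t);o2,d2=ray('scene',*s)
    a=np.linalg.lstsq(np.c_[d1,-d2],o2-o1,rcond=None)[0]
    print(n,atz('top',*t,z).round(4),atz('scene',*s,z).round(4),(o1+d1*a[0]).round(3),(o2+d2*a[1]).round(3))
for n,p,z in [('kettle handle',(290,85),.2),('kettle body front',(240,137),.0),('mug top front',(330,115),.1),('grater',(412,60),.24),('shaker',(405,135),.09),('spice_dark',(311,238),.096),('spice_y',(325,272),.096)]: print(n,atz('top',*p,z).round(3))
s=ctrl.get_state();print(R.from_quat(s['tcp_rot']).as_matrix().round(3))
i=cv2.imread('pics/top0.png');c=np.hstack([cv2.resize(i[y-25:y+25,x-25:x+25],(260,260),interpolation=2) for x,y in [(313,160),(224,258),(385,232)]]);cv2.imwrite('pics/c.png',c)
E
```

```text
tall [0.6372 0.0559 0.15  ] [0.6245 0.0408 0.15  ] [0.64  0.056 0.141] [0.64  0.056 0.141]
mid [0.4663 0.2196 0.12  ] [0.463  0.2095 0.12  ] [0.467 0.221 0.116] [0.469 0.219 0.115]
low [ 0.5115 -0.0767  0.09  ] [ 0.5086 -0.0835  0.09  ] [ 0.512 -0.077  0.086] [ 0.514 -0.079  0.086]
kettle handle [0.759 0.093 0.2  ]
kettle body front [0.733 0.215 0.   ]
mug top front [0.741 0.022 0.1  ]
grater [ 0.782 -0.113  0.24 ]
shaker [ 0.701 -0.124  0.09 ]
spice_dark [0.502 0.063 0.096]
spice_y [0.439 0.038 0.096]
[[-0.914  0.406 -0.001]
 [ 0.406  0.914 -0.002]
 [ 0.    -0.002 -1.   ]]
```

View pics/c.png

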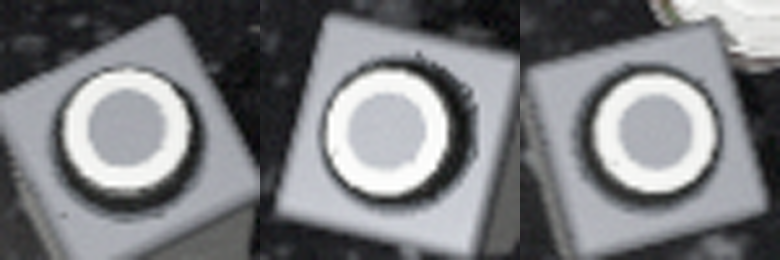

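Enlarged crop: disc centres fall at (312,159.6), (223,258) and (386,232). I'll go above the tall canister with the fingers shut.

Call:
send_rows(
  steps=[
    [-0.04,-0.026,0,0,-1],
    [-0.08,-0.052,0,0,-1],
    [-0.12,-0.078,0,0,-1],
    [-0.16,-0.104,0,0,-1],
    [-0.2,-0.13,0,0,-1],
    [-0.24,-0.156,0,0,-1],
    [-0.28,-0.181,0,0,-1],
    [-0.32,-0.207,0,0,-1],
    [-0.36,-0.233,0,0,-1],
    [-0.4,-0.259,0,0,-1],
    [-0.44,-0.285,0,0,-1],
    [-0.48,-0.311,0,0,-1],
  ],
)

```text
time: 1.3
eef_pos: [0.5868, 0.1361, 0.2388]
tcp_rot: [0.207, 0.978, -0.0, -0.0]
contact_force: [-0.4, -0.0, 0.2]
opening: -0.0
finger_force: 0.0
```

Call:
send_rows(
  steps=[
    [-0.03,-0.02,0,0,-1],
    [-0.06,-0.04,0,0,-1],
    [-0.08,-0.052,0,0,-1],
    [-0.08,-0.052,0,0,-1],
    [-0.08,-0.052,0,0,-1],
    [-0.08,-0.052,0,0,-1],
  ],
)

```text
time: 1.9
eef_pos: [0.6377, 0.0592, 0.2391]
tcp_rot: [0.207, 0.978, 0.0, -0.001]
contact_force: [0.8, 0.1, -0.7]
opening: 0.003
finger_force: 0.0
```

```bash
python3 - <<'E'
from h import *
s=ctrl.get_state();print(s['time'],s['eef_pos'],s['tcp_rot'],s['contact_force'],s['opening'])
shot('wrist','w1')
E
```

```text
1.9 [0.63772459 0.05923892 0.239051  ] [ 2.06731142e-01  9.78397646e-01  1.60380632e-04 -5.06326017e-04] [ 0.76929331  0.05516578 -0.68201802] 0.0027563915843865235
```

View pics/w1.png

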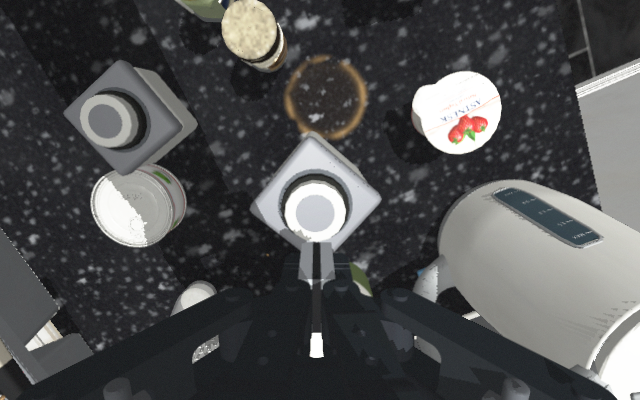

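The wrist view shows the tall button's disc at (316,213), the low one's at (109,120), and the shut fingertips at about (316,245).

```bash
python3 - <<'E'
from h import *
s=ctrl.get_state()
print(atz('wrist',316,213,.15,s),atz('wrist',109,120,.09,s))
print(atz('top',312.2,159.6,.15),atz('top',223.2,258.2,.12),atz('top',386,232.2,.09))
E
```

```text
[0.6389026  0.05774288 0.15      ] [ 0.51217459 -0.07503906  0.09      ]
[0.63798838 0.05727752 0.15      ] [0.46595402 0.22109396 0.12      ] [ 0.51110838 -0.07858257  0.09      ]
```

Call:
send_rows(
  steps=[
    [-0.001,-0.001,0.03,0,-1],
    [-0.001,-0.001,0.055,0,-1],
    [-0.001,-0.001,0.072,0,-1],
    [-0.001,-0.001,0.076,0,-1],
    [-0.001,-0.001,0.08,0,-1],
    [-0.001,-0.001,0.083,0,-1],
    [-0.001,-0.001,0.086,0,-1],
    [-0.001,-0.001,0.086,0,-1],
  ],
)

```text
time: 2.75
eef_pos: [0.6396, 0.0568, 0.1546]
tcp_rot: [0.207, 0.978, 0.0, 0.001]
contact_force: [-0.2, 0.5, 2.1]
opening: 0.007
finger_force: 1.3
```

Call:
send_rows(
  steps=[
    [0,0,0.003,0,-1],
    [0,0,0.006,0,-1],
    [0,0,0.008,0,-1],
    [0,0,0.008,0,-1],
  ],
)

```text
time: 3.15
eef_pos: [0.6396, 0.0568, 0.146]
tcp_rot: [0.207, 0.978, 0.0, 0.001]
contact_force: [0.9, 3.6, 5.5]
opening: 0.002
finger_force: 2.4
```

Call:
send_rows(
  steps=[
    [0,0,0.002,0,-1],
    [0,0,0.003,0,-1],
    [0,0,0.003,0,-1],
  ],
)

```text
time: 3.45
eef_pos: [0.6397, 0.0568, 0.1443]
tcp_rot: [0.207, 0.978, 0.0, 0.001]
contact_force: [-1.8, 3.7, 9.0]
opening: -0.0
finger_force: 4.5
```

Force is rising at about 2.5 N/mm, so the cushion is reached and tall is fully down. I'll lift and cross to the middle one.

Call:
send_rows(
  steps=[
    [0,0,-0.01,0,-1],
    [0,0,-0.04,0,-1],
    [0,0,-0.08,0,-1],
    [0.04,0.014,-0.08,0,-1],
    [0.08,0.028,-0.08,0,-1],
    [0.12,0.042,-0.08,0,-1],
    [0.16,0.056,-0.08,0,-1],
    [0.2,0.07,-0.08,0,-1],
    [0.225,0.08,-0.08,0,-1],
    [0.225,0.08,-0.08,0,-1],
    [0.225,0.08,-0.08,0,-1],
    [0.225,0.08,-0.08,0,-1],
  ],
)

```text
time: 4.65
eef_pos: [0.4663, 0.2202, 0.222]
tcp_rot: [0.208, 0.978, -0.0, -0.0]
contact_force: [0.3, -1.1, 0.8]
opening: -0.005
finger_force: 0.0
```

```bash
python3 - <<'E'
from h import *
s=ctrl.get_state();print(s['eef_pos'],s['contact_force'])
shot('wrist','w2')
E
```

```text
[0.46628009 0.2202424  0.22204357] [ 0.29564774 -1.13184599  0.79144874]
```

View pics/w2.png

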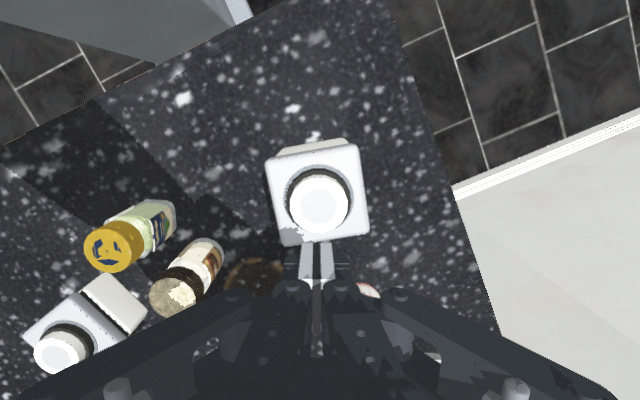

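Middle's button is centred ahead of the fingers at (319,206), which agrees with the estimate. Press it.

Call:
send_rows(
  steps=[
    [0,0,0.04,0,-1],
    [0,0,0.07,0,-1],
    [0,0,0.088,0,-1],
    [0,0,0.092,0,-1],
    [0,0,0.096,0,-1],
    [0,0,0.1,0,-1],
    [0,0,0.104,0,-1],
    [0,0,0.107,0,-1],
    [0,0,0.107,0,-1],
  ],
)

```text
time: 5.6
eef_pos: [0.467, 0.221, 0.1163]
tcp_rot: [0.207, 0.978, 0.0, 0.002]
contact_force: [0.5, -2.2, 4.1]
opening: 0.002
finger_force: 2.0
```

Call:
send_rows(
  steps=[
    [0,0,0.002,0,-1],
    [0,0,0.003,0,-1],
    [0,0,0.003,0,-1],
  ],
)

```text
time: 5.9
eef_pos: [0.467, 0.221, 0.1142]
tcp_rot: [0.207, 0.978, 0.0, 0.001]
contact_force: [-0.7, -3.4, 8.8]
opening: 0.002
finger_force: 4.5
```

Call:
send_rows(
  steps=[
    [0,0,-0.01,0,-1],
    [0,0,-0.05,0,-1],
    [0,0,-0.09,0,-1],
    [-0.023,-0.036,-0.09,0,-1],
    [-0.046,-0.072,-0.09,0,-1],
    [-0.069,-0.108,-0.09,0,-1],
    [-0.092,-0.144,-0.09,0,-1],
    [-0.115,-0.18,-0.09,0,-1],
    [-0.138,-0.216,-0.09,0,-1],
    [-0.162,-0.254,-0.09,0,-1],
    [-0.162,-0.254,-0.09,0,-1],
    [-0.162,-0.254,-0.09,0,-1],
  ],
)

```text
time: 7.1
eef_pos: [0.5104, -0.077, 0.2018]
tcp_rot: [0.209, 0.978, 0.001, -0.001]
contact_force: [0.4, 0.8, 0.0]
opening: 0.001
finger_force: 0.0
```

```bash
python3 - <<'E'
from h import *
s=ctrl.get_state();print(s['eef_pos'],s['contact_force'])
shot('wrist','w3')
E
```

```text
[ 0.51035731 -0.07702009  0.20177902] [0.44297924 0.84411003 0.04943272]
```

View pics/w3.png

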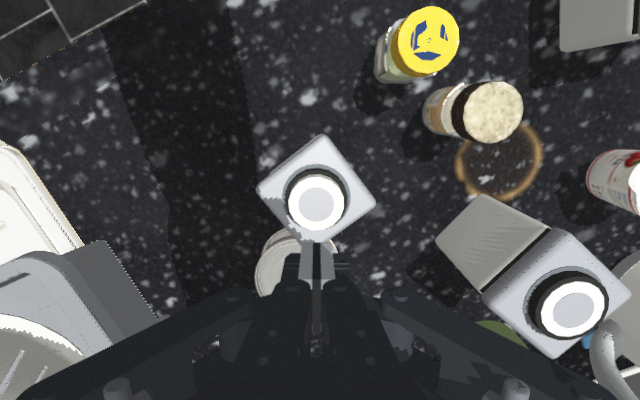

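The low button is at (316,202), in line with the fingers. Press it.

Call:
send_rows(
  steps=[
    [0,0,0.04,0,-1],
    [0,0,0.08,0,-1],
    [0,0,0.098,0,-1],
    [0,0,0.102,0,-1],
    [0,0,0.106,0,-1],
    [0,0,0.11,0,-1],
    [0,0,0.114,0,-1],
    [0,0,0.117,0,-1],
    [0,0,0.117,0,-1],
  ],
)

```text
time: 8.05
eef_pos: [0.5119, -0.0769, 0.0862]
tcp_rot: [0.208, 0.978, 0.0, 0.002]
contact_force: [0.5, 1.5, 3.9]
opening: -0.002
finger_force: 2.1
```

Call:
send_rows(
  steps=[
    [0,0,0.002,0,-1],
    [0,0,0.003,0,-1],
    [0,0,0.003,0,-1],
  ],
)

```text
time: 8.35
eef_pos: [0.512, -0.0769, 0.0841]
tcp_rot: [0.208, 0.978, 0.0, 0.001]
contact_force: [-1.5, 3.1, 9.6]
opening: 0.001
finger_force: 4.7
```

Same signature as the other two. Lift off and check.

Call:
send_rows(
  steps=[
    [0,0,-0.01,0,-1],
    [0,0,-0.05,0,-1],
    [0,0,-0.1,0,-1],
    [0,0,-0.15,0,-1],
    [0,0,-0.2,0,-1],
    [0,0,-0.2,0,-1],
    [0,0,-0.2,0,-1],
  ],
)

```text
time: 9.05
eef_pos: [0.5111, -0.0775, 0.2839]
tcp_rot: [0.208, 0.978, -0.001, 0.002]
contact_force: [0.6, -0.0, -0.3]
opening: -0.002
finger_force: 0.0
```

```bash
python3 - <<'E'
from h import *
i=shot('scene','scene1')[:,:,::-1];j=cv2.imread('pics/scene0.png')
cv2.imwrite('pics/d.png',np.vstack([cv2.resize(a[165:305,190:450],(780,300),interpolation=2) for a in (j,i)]))
E
```

```text
(no output)
```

View pics/d.png

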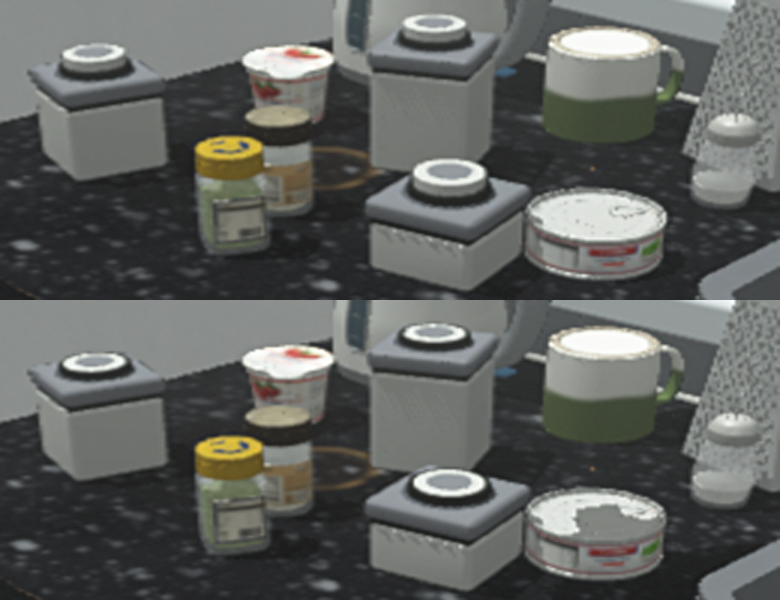

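The before/after crops show all three buttons down, equally flush, and nothing moved.

```bash
python3 -c "
from plant import ctrl
print(ctrl.sign_off())"
```

```text
the job is handed in; nothing more can be done
None
```

All three seal buttons were pressed fully down, in the order tall, middle, low, with nothing else visibly moved in the before/after pictures, and the job was handed in with the arm clear.

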